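# Stand the slumped canisters back up

## Task

The green-lidded and the brown-lidded canister have slumped against two sides of the green tray. Gently push each of them back up with the fingers until it stands steadily upright on its own base on the table, about where it is now; do not pinch, lift or carry them, and do not knock them over. Leave the dropper bottle and the round hygrometer where they stand.

Things in the scene. Friction and masses are not known exactly. Their poses are not given: they have to be found in the camera images.
- green_canister: Square clear canister, green lid (shut, fixed), 113 mm tall, 60 to 120 g. Origin: centre of the underside, own z up through the lid. Body 54 mm square to z 102, lid 58 mm square from z 102 to 113. Starts leaning 31 degrees towards its own -y, on the lower edge of that side, resting on the tray's +y edge, lid above the inside of the tray.
- green_lid (a point): Point on the green canister's lid: middle of the top edge of its leaning (-y) side, at x 0, y -29, z 113 mm of the canister; at the start about 95 mm above the table. It rises on an arc about the lower edge of that side; pushed back slowly along that arc to under about 20 degrees, the canister rocks upright by itself. A level push may jam and slide it.
- brown_canister: Square clear canister, brown lid (shut, fixed), 113 mm tall, 60 to 120 g. Origin: centre of the underside, own z up through the lid. Body 54 mm square to z 102, lid 58 mm square from z 102 to 113. Starts leaning 31 degrees towards its own -y, on the lower edge of that side, resting on the tray's +x edge, lid above the inside of the tray.
- brown_lid (a point): Point on the brown canister's lid: middle of the top edge of its leaning (-y) side, at x 0, y -29, z 113 mm of the canister; at the start about 95 mm above the table. It rises on an arc about the lower edge of that side; pushed back slowly along that arc to under about 20 degrees, the canister rocks upright by itself. A level push may jam and slide it.
- tray: Green plastic tray, fixed, 200 mm (own x) by 180 mm (own y), 50 mm high, walls and floor 5 mm, open at the top. Origin: centre of the underside. The green canister leans on its +y wall, the brown one on its +x wall; two white jelly cups (36 mm high) lie inside along its -y wall, from x -95 to +15 mm, within 65 mm of that wall.
- dropper: Amber dropper bottle with black teat, 33 mm wide, 102 mm tall, standing between the two canisters, off the tray's corner; bystander. Origin: centre of the underside.
- gauge: Round grey dial hygrometer, 60 mm across, 19 mm high, lying left of the green canister; bystander. Origin: centre of the underside.
Not all that is in view belongs to the job. Leave any yellow look-alike of the green_canister alone. Leave any yellow look-alike of the brown_canister alone.

How it is judged (in metres and radians):
At the end, for the whole second after the job is handed in: Both canisters stand upright (within 4 degrees) and at rest, underside on the table (within 6 mm), each within 50 mm of where their undersides were at the start; the dropper and the hygrometer are within 30 mm of their starting places (angle between each of green_canister, brown_canister's own z axis and vertical below 0.07 rad and height (world z) of each of green_canister, brown_canister below 0.006 m and distance of each of green_canister, brown_canister from where it was at the start of the episode below 0.05 m and linear speed of each of green_canister, brown_canister below 0.03 m/s and angular speed of each of green_canister, brown_canister below 0.6 rad/s and distance of each of dropper, gauge from where it was at the start of the episode below 0.03 m); the robot touches nothing.
It fails at once if the green canister is lifted (underside centre over 40 mm above the table) (height (world z) of green_canister above 0.04 m).
It fails at once if the brown canister is lifted (underside centre over 40 mm above the table) (height (world z) of brown_canister above 0.04 m).
It fails at once if a canister is knocked over (over 57 degrees) (angle between any of green_canister, brown_canister's own z axis and vertical above 1 rad).
It fails at once if a canister is pinched or shoved hard (fingers press it with over 20 N) (contact force between the fingers and green_canister above 20 N or contact force between the fingers and brown_canister above 20 N).
It fails at once if a bystander (dropper or hygrometer) is tipped over 20 degrees or lifted over 25 mm (angle between any of dropper, gauge's own z axis and vertical above 0.35 rad or height (world z) of any of dropper, gauge above 0.025 m).
It also fails if it takes over 46 s, if anything falls off the work surface, if the arm or the gripper's body presses on something with over 40 N, if the wrist force passes 120 N, or if a joint passes its speed limit or range.

## Robot

A 6-joint arm with a two-finger parallel gripper is mounted at the origin on a cart in front of the work surface, level with it; the furniture and walls round the work are solid. World frame = base frame: x ahead of the robot, y to its left, z up, the work surface at z = 0. Lengths are in mm, angles in rad, forces in N, time in s.
With the tool pointing down it reaches from about 300 to 775 mm from the base axis. Payload 14.6 kg.
Tool frame: the origin (TCP) lies midway between the tips of the shut fingers; the grasp point (between the pads) lies 19 mm behind it; z points along the fingers, y is the line along which they close (so a half turn about z gives the same grasp; the last joint's range is limited). The gripper opens to 94 mm and grips with 3 to 60 N. Pads are 16 mm wide; open, the fingers measure 119 mm over their backs; the gripper's body (75 mm by 177 mm) begins 78 mm behind the grasp point.
Start: joints at [-1.184, 0.3, 1.521, -0, 1.321, -0.067], TCP at [241.103, -494.326, 205.446] pointing down, gripper open.
Joint ranges: [-3.03, 3.03], [-0.79, 2.21], [0.23, 2.52], [-1.04, 4.18], [0, 3.07], [-2.55, 2.55]. Speed limits (rad/s): [2.22, 2.22, 2.57, 3.14, 3.14, 3.14].

## Interface

Orientations are given as [roll, pitch, yaw] about the fixed x, y, z axes, in that order (R = Rz(yaw) Ry(pitch) Rx(roll)).
In Python, from cell import manip, camera gives the robot as it stands.
- The arm moves only by the tool move_arm, never from a script. Its arguments are lists of equal length, an entry for each row: "dp": the shift along the world's x, y, z in mm, a list of three; "rotation": the turn, a rotation vector about the world's x, y, z in rad, a list of three; "hand": the opening, from 0 (shut) to 1 (fully open). A call has 1 to 10 rows; each row shifts and turns the commanded pose from where the row before left it; what a row does not reach is not made up. A row lasts 1/8 s, in which the tool goes at most 62.5 mm and 10.7 degrees, less where a joint would pass 70% of its speed; a pose out of reach is approached as far as the arm can. A call with a gripper value outside its range is refused whole. The fingers move at their own pace and stop on an object; "newtons" is the grip in N (left out, the last holds). Time passes only in rows, so rows that do not move let the fingers close. It gives the time, the measured TCP pose, the force, the opening and the grip force at its end, in the units of the state.
- manip.read_state(): the state, without advancing time (a new reading comes with each control period).
- camera(name): name is "scene" or "top" or "wrist"; returns a dict with "image" (480x640x3 uint8, red, green, blue), "fx", "fy", "cx", "cy" (pixels), "R" (3x3) and "t" (3): a world point X has camera coordinates R X + t; the wrist camera has in their place "mount" (4x4, takes a point from camera to tool coordinates, whose origin is the TCP and whose axes are the flange's). Camera axes: x right, y down, z forward; pixel columns grow to the right and rows downward; lengths in mm; the calibration is good to about 2 mm. A picture is of the moment at which its call begins: read the wrist's pose just before it. There is no depth.
- manip.sign_off(): hands the job in; it is judged then, once.
The state is a dict: "clock": time; "joints": joint angles; "qd": joint speeds; "effort": joint torques, N m; "eef_pos": TCP position; "eef_rot": TCP orientation; "wrist_force": force on the tool from outside, world axes, zero at the start; "moment": the same for the moment, N m; "finger_gap": finger opening in mm; "finger_force": force on a finger pad.
Only numpy, scipy, OpenCV 4.12 (cv2) and the standard library are available. Lean on these libraries where they do the work, as an engineer would, in place of code of your own. Each camera call takes 0.05 s, during which the arm holds its last target. There are 200 camera calls.

## Working session

There is one attempt and no reset: what is moved stays moved. The work goes in short steps, Python scripts to look and compute and a tool call to move; the robot and the scene stay as the last step left them, time stands still between calls to the robot, and variables do not carry over. Pictures are saved under pics/ and viewed, at most 10 in all, crops included, and the job is handed in when it is done.

Besides the shell and the picture viewer there is one more tool, called after ">>>" in YAML: its name, and indented under it one key for each argument. move_arm: Moves the arm, as the interface text tells. Its arguments: {"type":"object","properties":{"dp":{"type":"array","items":{"type":"array","items":{"type":"number"}}},"rotation":{"type":"array","items":{"type":"array","items":{"type":"number"}}},"hand":{"type":"array","items":{"type":"number"}},"newtons":{"type":"number"}},"required":["dp","rotation","hand"]}

```bash
mkdir -p pics
python3 - <<'E'
from cell import manip,camera
import cv2,pickle
for n in("scene","top"):
    c=camera(n);cv2.imwrite(f"pics/{n}0.png",c["image"][:,:,::-1]);pickle.dump(c,open(f"{n}.pkl","wb"))
    print(n,c["fx"],c["fy"],c["cx"],c["cy"],c["R"],c["t"])
s=manip.read_state();print(s)
E
```

```text
scene 543.2634420886163 543.2634420886163 315.4397938171714 229.82847536825804 [[-8.45725948e-01 -5.33617395e-01 -3.12601419e-04]
 [-2.50680040e-01  3.97817807e-01 -8.82553404e-01]
 [ 4.71070206e-01 -7.46319951e-01 -4.70212071e-01]] [457.22606199 186.88416445 926.70590172]
top 469.6450153894051 469.6450153894051 318.2060699541118 243.95943028938814 [[-0.00912416 -0.99985215 -0.01457499]
 [-0.99553494  0.01045229 -0.09381333]
 [ 0.0939518   0.01365395 -0.99548311]] [  48.687752    532.96540186 1042.57285567]
{'clock': 0.1, 'joints': array([-1.18361411e+00,  3.00411939e-01,  1.52151438e+00,  1.12627205e-05,
        1.32067175e+00, -6.65992505e-02]), 'qd': array([-0.00036826, -0.00185271, -0.00243836, -0.00249201,  0.00032258,
       -0.00068153]), 'effort': array([ 1.22976227e-03, -5.32642579e+01, -3.53285122e+01,  7.09401886e-02,
        2.34904687e-02, -4.61451873e-05]), 'eef_pos': array([ 241.01682797, -494.12748618,  204.94699001]), 'eef_rot': array([-3.14059020e+00, -7.77953106e-05,  4.53778631e-01]), 'wrist_force': array([-0.35411303,  0.22145898,  0.24644685]), 'moment': array([-0.00604953, -0.03200983,  0.0313009 ]), 'finger_force': 0.0, 'finger_gap': 93.93317505552434}
```

View pics/top0.png

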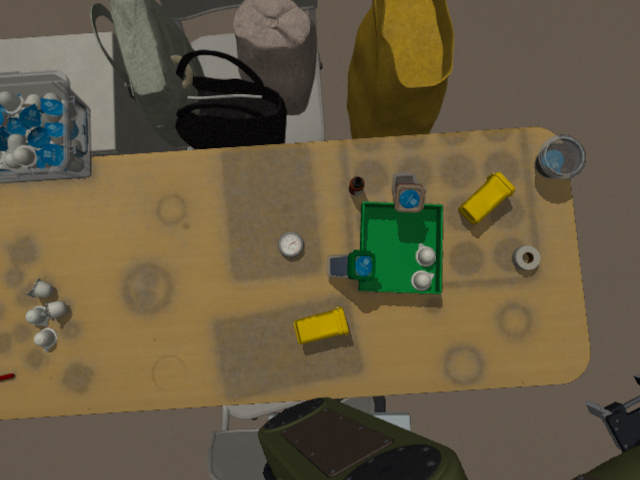

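View pics/scene0.png

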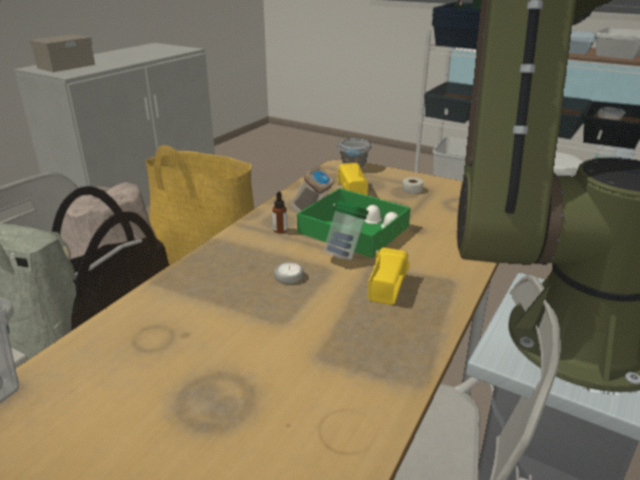

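The top view shows the tray centred near (401,248). The green-lidded canister is at (362,265), leaning on the tray's left (+y) side. The brown-lidded one is at (409,197), on its far (+x) side. The dropper is at (357,185) and the gauge at (291,245). The yellow look-alikes at (322,326) and (487,198) are lying down and not touching the tray, so I'll leave them alone. Next is one enlarged crop to confirm this.

Run:
```python
import cv2
a=cv2.imread("pics/top0.png")[165:305,310:460]
cv2.imwrite("pics/crop.png",cv2.resize(a,None,fx=4,fy=4,interpolation=cv2.INTER_CUBIC))
```

```text
(no output)
```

View pics/crop.png

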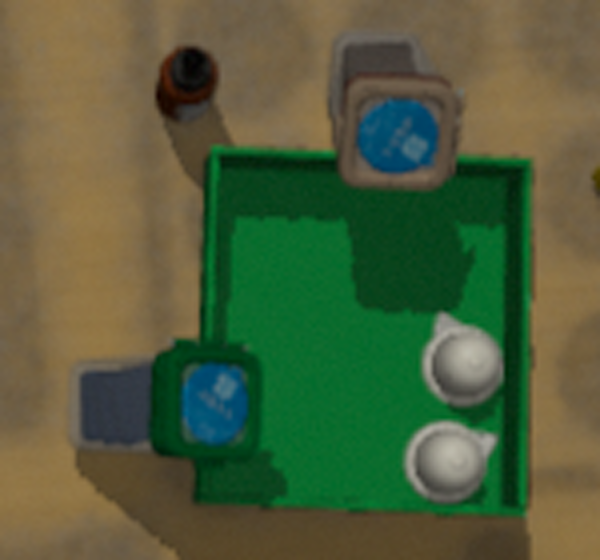

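Crop (4x, offset (310,165)) shows:
- **Tray:** rim corners at (208,148), (530,160), (526,515) and (197,502).
- **Brown lid:** leaning edge centred near (396,190).
- **Green lid:** leaning edge centred near (262,402).
- **Dropper:** teat at (190,70).

Both lids sit above the tray interior, so these are the right canisters.

```bash
cat > h.py <<'E'
import numpy as np,pickle
c=pickle.load(open("top.pkl","rb"))
def g(u,v,z,crop=True,c=c):
    if crop:u,v=u/4+310,v/4+165
    R,t=np.array(c["R"]),np.array(c["t"])
    d=R.T@[(u-c["cx"])/c["fx"],(v-c["cy"])/c["fy"],1];o=-R.T@t
    return (o+d*(z-o[2])/d[2]).round(1)
E
python3 - <<'E'
from h import *
T=[g(*p,50) for p in[(208,148),(530,160),(526,515),(197,502)]];print(T,[np.linalg.norm(T[i]-T[i-1]) for i in range(4)],sum(T)/4)
for n,p,z in[("brown L,R,mid",(338,180),95),("",(458,182),95),("",(396,190),95),("green",(258,345),95),("",(258,455),95),("",(262,402),95),("brown upper lid edge",(405,76),125),("green upper",(152,405),125),("brown base far",(375,32),28),("green base far",(72,405),28),("dropper",(190,70),102)]:print(n,g(*p,z))
print("gauge",g(291,245,19,False))
E
```

```text
[array([624.4, -55.7,  50. ]), array([ 615.5, -234.9,   50. ]), array([ 418.7, -226. ,   50. ]), array([427.4, -46.2,  50. ])] [np.float64(197.22892789852102), np.float64(179.42087392497004), np.float64(197.0011421286689), np.float64(180.01036081292656)] [ 521.5 -140.7   50. ]
brown L,R,mid [ 597.9 -121.    95. ]
 [ 596.1 -184.8   95. ]
 [ 592.2 -151.8   95. ]
green [510.1 -76.6  95. ]
 [452.  -75.4  95. ]
 [479.9 -78.1  95. ]
brown upper lid edge [ 647.2 -152.6  125. ]
green upper [477.5 -18.6 125. ]
brown base far [ 694.7 -154.4   28. ]
green base far [482.4  21.8  28. ]
dropper [657.  -42.6 102. ]
gauge [532.3 105.9  19. ]
```

Measured tray rim is 197 x 180 mm against 200 x 180 nominal. Both lid edges match the 31° lean geometry: the green base pivot is at y≈-18 and the brown one at x≈652. I'll do green first. The shut fingers go inside the tray, and then I push +y along the arc.

>>> move_arm:
  dp:
    - [24,36,-5]
    - [24,36,-5]
    - [24,36,-5]
    - [24,36,-5]
    - [24,36,-5]
    - [24,36,-5]
    - [24,36,-5]
    - [24,36,-5]
    - [24,36,-5]
    - [24,36,-5]
  rotation:
    - [0,0,-0.05]
    - [0,0,-0.05]
    - [0,0,-0.05]
    - [0,0,-0.05]
    - [0,0,-0.05]
    - [0,0,-0.05]
    - [0,0,-0.05]
    - [0,0,-0.05]
    - [0,0,-0.05]
    - [0,0,-0.05]
  hand: [0,0,0,0,0,0,0,0,0,0]

```text
clock: 1.35
eef_pos: [481.6, -133.0, 155.1]
eef_rot: [-3.142, 0.0, -0.048]
wrist_force: [0.4, -0.2, -0.3]
finger_gap: 0.6
finger_force: 0.0
```

>>> move_arm:
  dp:
    - [0,0,-25]
    - [0,0,-26]
    - [0,0,-26]
    - [0,15,0]
    - [0,15,0]
    - [0,0,0]
  rotation:
    - [0,0,0]
    - [0,0,0]
    - [0,0,0]
    - [0,0,0]
    - [0,0,0]
    - [0,0,0]
  hand: [0,0,0,0,0,0]

```text
clock: 2.1
eef_pos: [481.6, -103.2, 79.6]
eef_rot: [3.141, -0.002, -0.044]
wrist_force: [-0.3, 0.0, 0.1]
finger_gap: 0.2
finger_force: 0.0
```

Run:
```python
from cell import camera
import cv2
a=camera("scene")["image"][:,:,::-1];b=camera("top")["image"][:,:,::-1]
f=lambda x:cv2.resize(x,(400,400),interpolation=cv2.INTER_CUBIC)
cv2.imwrite("pics/p1.png",cv2.hconcat([f(a[160:310,270:420]),f(b[165:305,310:450])]))
```

```text
(no output)
```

View pics/p1.png

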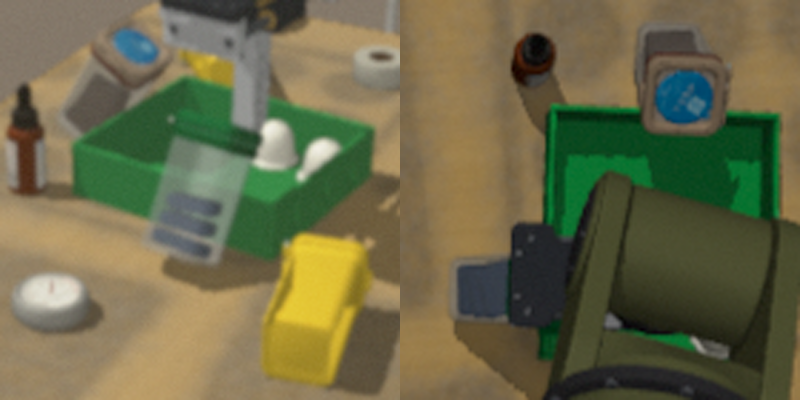

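Shut finger at about (250,110) in the left panel, just inside the green lid and in line with it. Starting the slow push.

>>> move_arm:
  dp:
    - [0,3,0]
    - [0,3,0]
    - [0,3,0]
    - [0,3,1]
    - [0,2.5,1.5]
    - [0,2.5,1.5]
    - [0,2.5,1.5]
    - [0,2.5,1.5]
  rotation:
    - [0,0,0]
    - [0,0,0]
    - [0,0,0]
    - [0,0,0]
    - [0,0,0]
    - [0,0,0]
    - [0,0,0]
    - [0,0,0]
  hand: [0,0,0,0,0,0,0,0]

```text
clock: 3.2
eef_pos: [481.1, -82.2, 85.6]
eef_rot: [3.142, -0.0, -0.046]
wrist_force: [-0.8, 0.4, 0.8]
finger_gap: 0.5
finger_force: 0.0
```

Run:
```python
from cell import camera
import cv2
a=camera("scene")["image"][:,:,::-1]
cv2.imwrite("pics/p2.png",cv2.resize(a[160:310,270:420],(500,500),interpolation=cv2.INTER_CUBIC))
```

```text
(no output)
```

View pics/p2.png

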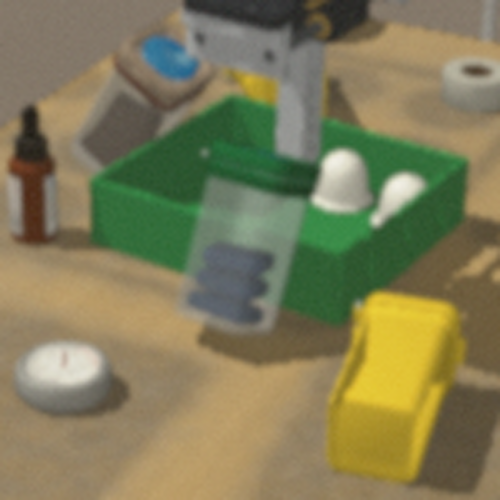

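The canister is about where it was, with the lid at (260,170), so the finger is only just at contact. Continuing along the arc.

>>> move_arm:
  dp:
    - [0,2.5,1]
    - [0,2.5,1]
    - [0,2.5,1]
    - [0,2.5,1]
    - [0,2.5,1]
    - [0,2.5,1]
  rotation:
    - [0,0,0]
    - [0,0,0]
    - [0,0,0]
    - [0,0,0]
    - [0,0,0]
    - [0,0,0]
  hand: [0,0,0,0,0,0]

```text
clock: 4.0
eef_pos: [481.1, -67.2, 91.5]
eef_rot: [-3.142, -0.0, -0.046]
wrist_force: [-0.3, -0.8, -0.3]
finger_gap: 0.7
finger_force: 0.0
```

Run:
```python
from cell import camera
import cv2
a=camera("scene")["image"][:,:,::-1]
cv2.imwrite("pics/p3.png",cv2.resize(a[160:310,270:420],(500,500),interpolation=cv2.INTER_CUBIC))
```

```text
(no output)
```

View pics/p3.png

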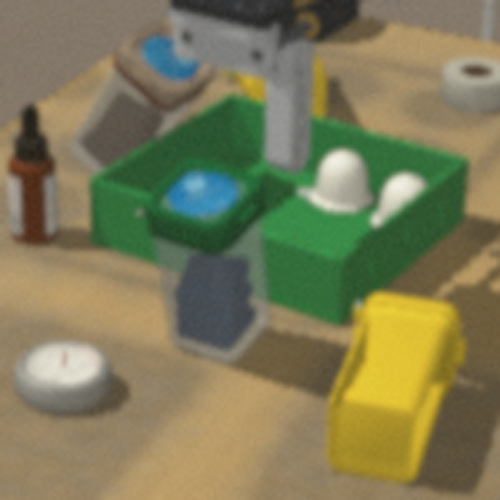

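Green is upright: lid at (205,200), base on the table at (215,350), clear of the finger. Backing off, then moving to the brown one.

>>> move_arm:
  dp:
    - [0,-15,0]
    - [0,-35,0]
    - [20,-35,0]
    - [25,0,0]
    - [25,0,0]
    - [0,0,-12]
    - [0,0,0]
  rotation:
    - [0,0,0]
    - [0,0,0]
    - [0,0,0]
    - [0,0,0]
    - [0,0,0]
    - [0,0,0]
    - [0,0,0]
  hand: [0,0,0,0,0,0,0]

```text
clock: 4.92
eef_pos: [549.7, -152.6, 77.9]
eef_rot: [-3.141, 0.003, -0.047]
wrist_force: [0.1, -0.0, -0.4]
finger_gap: 0.4
finger_force: 0.0
```

>>> move_arm:
  dp:
    - [7,0,0]
    - [7,0,0]
    - [5,0,0]
    - [3,0,0]
    - [3,0,0]
    - [3,0,1.5]
    - [3,0,1.5]
    - [3,0,1.5]
  rotation:
    - [0,0,0]
    - [0,0,0]
    - [0,0,0]
    - [0,0,0]
    - [0,0,0]
    - [0,0,0]
    - [0,0,0]
    - [0,0,0]
  hand: [0,0,0,0,0,0,0,0]

```text
clock: 5.92
eef_pos: [585.3, -152.4, 84.1]
eef_rot: [3.142, -0.0, -0.046]
wrist_force: [0.3, -0.3, 0.6]
finger_gap: 0.3
finger_force: 0.0
```

Run:
```python
from cell import camera
import cv2
a=camera("scene")["image"][:,:,::-1];
cv2.imwrite("pics/p4.png",cv2.resize(a[140:290,260:420],(640,600),interpolation=cv2.INTER_CUBIC))
```

```text
(no output)
```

View pics/p4.png

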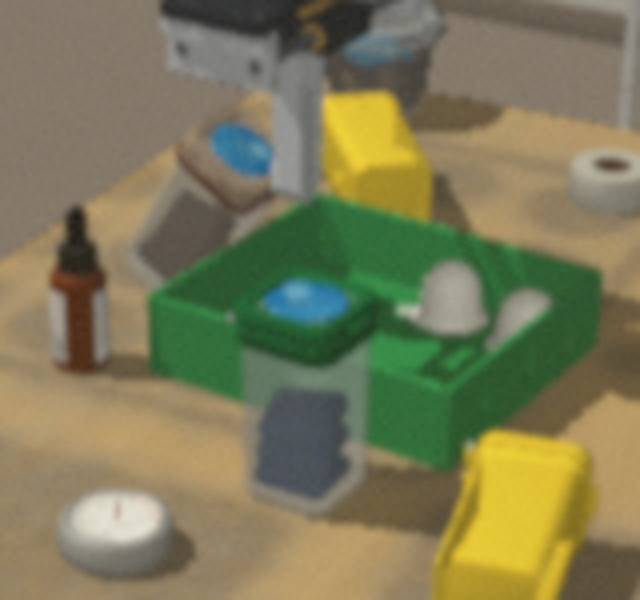

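Green canister stands square, base near (310,500). The finger at (295,190) is against the brown lid's edge. Pushing slowly along the arc.

>>> move_arm:
  dp:
    - [2.5,0,1.5]
    - [2.5,0,1.5]
    - [2.5,0,1]
    - [2.5,0,1]
    - [2.5,0,1]
    - [2.5,0,1]
    - [0,0,0]
    - [0,0,0]
  rotation:
    - [0,0,0]
    - [0,0,0]
    - [0,0,0]
    - [0,0,0]
    - [0,0,0]
    - [0,0,0]
    - [0,0,0]
    - [0,0,0]
  hand: [0,0,0,0,0,0,0,0]

```text
clock: 6.98
eef_pos: [600.0, -152.3, 90.9]
eef_rot: [-3.142, 0.0, -0.046]
wrist_force: [-0.2, -0.0, -0.0]
finger_gap: 0.5
finger_force: 0.0
```

Run:
```python
from cell import camera
import cv2
a=camera("scene")["image"][:,:,::-1];
cv2.imwrite("pics/p5.png",cv2.resize(a[140:290,260:420],(640,600),interpolation=cv2.INTER_CUBIC))
```

```text
(no output)
```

View pics/p5.png

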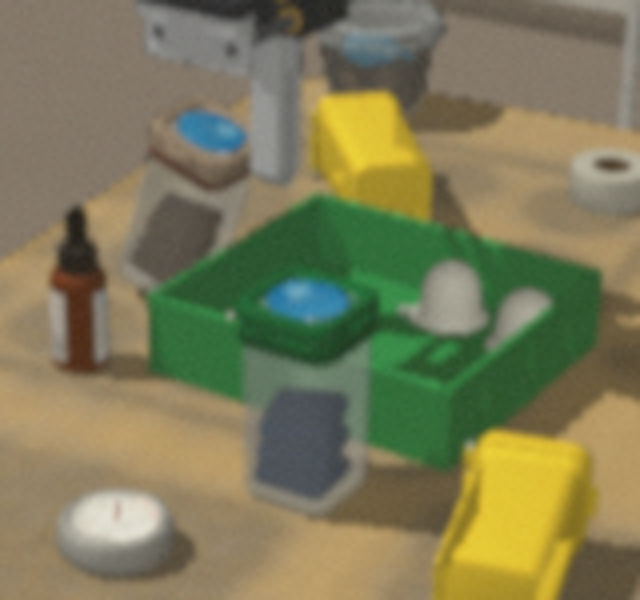

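Brown is rising but still tilted, with its lid at (200,145) next to the finger. Pushing on a little.

>>> move_arm:
  dp:
    - [2.5,0,1]
    - [2.5,0,1]
    - [2.5,0,1]
    - [2.5,0,1]
    - [2.5,0,0.5]
    - [0,0,0]
    - [0,0,0]
    - [0,0,0]
  rotation:
    - [0,0,0]
    - [0,0,0]
    - [0,0,0]
    - [0,0,0]
    - [0,0,0]
    - [0,0,0]
    - [0,0,0]
    - [0,0,0]
  hand: [0,0,0,0,0,0,0,0]

```text
clock: 8.02
eef_pos: [612.5, -152.3, 95.4]
eef_rot: [-3.142, 0.0, -0.046]
wrist_force: [0.0, -0.5, 0.5]
finger_gap: 0.2
finger_force: 0.0
```

Run:
```python
from cell import camera
import cv2
a=camera("scene")["image"][:,:,::-1];
cv2.imwrite("pics/p6.png",cv2.resize(a[140:290,260:420],(640,600),interpolation=cv2.INTER_CUBIC))
```

```text
(no output)
```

View pics/p6.png

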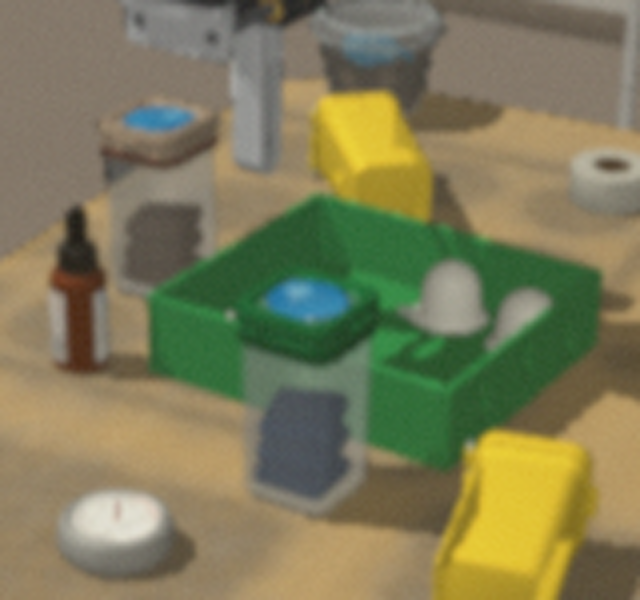

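Brown is upright: lid at (160,130), vertical sides, finger clear. Backing off, then a top-view check.

>>> move_arm:
  dp:
    - [-15,0,0]
    - [-40,0,0]
    - [-40,-20,20]
    - [-40,-40,40]
    - [-40,-50,40]
    - [-40,-50,20]
    - [-40,-50,0]
    - [-20,-50,0]
    - [0,0,0]
    - [0,0,0]
  rotation:
    - [0,0,0]
    - [0,0,0]
    - [0,0,0]
    - [0,0,0]
    - [0,0,0]
    - [0,0,0]
    - [0,0,0]
    - [0,0,0]
    - [0,0,0]
    - [0,0,0]
  hand: [0,0,0,0,0,0,0,0,0,0]

```text
clock: 9.32
eef_pos: [352.2, -394.7, 203.2]
eef_rot: [-3.141, 0.0, -0.046]
wrist_force: [0.4, 0.3, 0.9]
finger_gap: 0.5
finger_force: 0.0
```

Run:
```python
from cell import camera
import cv2
a=camera("top")["image"][:,:,::-1]
cv2.imwrite("pics/p7.png",cv2.resize(a[155:305,270:460],(760,600),interpolation=cv2.INTER_CUBIC))
```

```text
(no output)
```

View pics/p7.png

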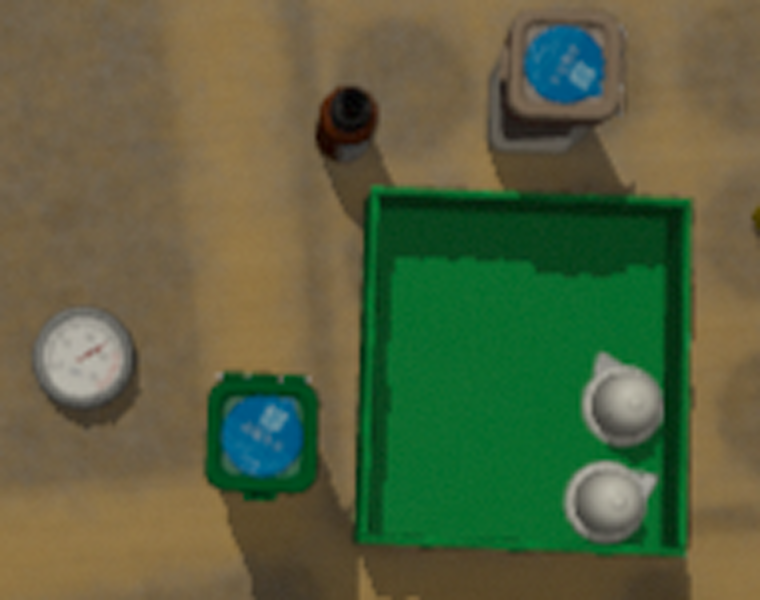

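Both lids look level: green at (262,435), brown at (565,66). The dropper and gauge haven't moved. I'll check the displacements and hand in.

Run:
```python
from h import *
from cell import manip
G=g(262/4+270,435/4+155,113,False);B=g(565/4+270,66/4+155,113,False)
dg=np.hypot(*(G[:2]-[481,5]));db=np.hypot(*(B[:2]-[675,-154]));print(G,B,dg,db)
if max(dg,db)<40: print(manip.sign_off())
```

```text
[483.5   6.7 113. ] [ 676.7 -155.6  113. ] 3.023243291566195 2.3345235059857794
the job is handed in; nothing more can be done
None
```

I handed the job in at about 9.4 s: both canisters stand upright on the table about 3 mm or less from where they started (measured in the top view), with the dropper and hygrometer left untouched; the hand-in gave no verdict.

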